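# Put three mixed-up jars back on their own coasters

### The job

The three jars standing on the round coasters have got mixed up: swap them round so that each stands upright in the middle of the coaster whose rim has the colour of its cap or lid (yellow, black, white). Begin by setting one jar aside on the middle of the empty plain wooden coaster, which must be empty again at the end. Their bottoms are greasy, so never let a jar stand on the bare worktop or tip over, and do not shift the tin or the mug behind.

Things in the scene. Friction and masses are not known exactly. Their poses are not given: they have to be found in the camera images.
- yellow_jar: The slim spice jar with a yellow cap (a small light disc on its top) that stands on a coaster: round, 42 mm in diameter, 96 mm high, 0.11 kg more or less. Origin at the centre of its underside, z up along its axis, any yaw alike. At the start it stands on the black-rimmed coaster.
- black_jar: The slim spice jar with a black cap (a small light disc on its top) that stands on a coaster: round, 41 mm in diameter, 105 mm high, 0.11 kg more or less. Origin at the centre of its underside, z up along its axis, any yaw alike. At the start it stands on the white-rimmed coaster.
- white_jar: The thicker glass jar with a white lid and pale contents, on a coaster: round, 66 mm in diameter, 118 mm high (can be gripped up to 100 mm), 0.28 kg more or less. Origin at the centre of its underside, z up along its axis, any yaw alike. At the start it stands on the yellow-rimmed coaster.
- coaster_yellow: A round wooden coaster, 120 mm across, fixed to the worktop (it cannot be shifted), with a raised rim coloured yellow (rim 113 mm outside, 98 mm inside, 11 mm high). Its flat wooden middle, on which a jar stands, is 8 mm above the worktop. Origin at the centre of its underside, on the worktop; z up. The yellow-capped jar belongs here.
- coaster_black: A round wooden coaster, 120 mm across, fixed to the worktop (it cannot be shifted), with a raised rim coloured black (rim 113 mm outside, 98 mm inside, 11 mm high). Its flat wooden middle, on which a jar stands, is 8 mm above the worktop. Origin at the centre of its underside, on the worktop; z up. The black-capped jar belongs here.
- coaster_white: A round wooden coaster, 120 mm across, fixed to the worktop (it cannot be shifted), with a raised rim coloured white (rim 113 mm outside, 98 mm inside, 11 mm high). Its flat wooden middle, on which a jar stands, is 8 mm above the worktop. Origin at the centre of its underside, on the worktop; z up. The white-lidded jar belongs here.
- coaster_plain: A round wooden coaster, 120 mm across, fixed to the worktop (it cannot be shifted), with a raised rim of bare wood, without colour (rim 113 mm outside, 98 mm inside, 11 mm high). Its flat wooden middle, on which a jar stands, is 8 mm above the worktop. Origin at the centre of its underside, on the worktop; z up. Empty at the start: the free spot.
- tin: Bystander: a food tin with a gold lid and a green and white wrapper, 75 mm in diameter, 110 mm high, loose, behind the coasters. Origin at the centre of its underside. Leave it alone.
- mug: Bystander: a red mug, 90 x 123 mm with its handle, 98 mm high, loose, behind the coasters. Origin at the centre of its underside. Leave it alone.
Not all that is in view belongs to the job. What is shaped like the white_jar but purple is not meant.

How it is judged:
By the outcome, as a careful person would: the job done as asked, in the order asked, and still so for the second after the job is handed in, with the robot touching nothing.
It also fails if it takes over 106 s, if anything falls off the work surface, if the arm or the gripper's body presses on something with over 40 N, if the wrist force passes 120 N, or if a joint passes its speed limit or range.

### The arm

A 6-joint arm with a two-finger parallel gripper is mounted at the origin on a cart in front of the work surface, level with it; the furniture and walls round the work are solid. World frame = base frame: x ahead of the robot, y to its left, z up, the work surface at z = 0. Lengths are in m, angles in rad, forces in N, time in s.
With the tool pointing down it reaches from about 0.35 to 0.925 m from the base axis. Payload 6.4 kg.
Tool frame: the origin (TCP) lies at the very end of the fingers, on their centre line; the grasp point (between the pads) lies 19 mm behind it; z points along the fingers, y is the line along which they close (so a half turn about z gives the same grasp; the last joint's range is limited). The gripper opens to 94 mm and grips with 3 to 60 N. Pads are 16 mm wide; open, the fingers measure 119 mm over their backs; the gripper's body (75 mm by 177 mm) begins 78 mm behind the grasp point.
Start: joints at [1.115, 0.245, 1.558, -0, 1.339, -0.174], TCP at [0.181, 0.624, 0.205] pointing down, gripper open.
Joint ranges: [-3.13, 3.13], [-1.02, 2.26], [0.13, 2.54], [-0.95, 4.09], [0.21, 2.88], [-2.74, 2.74]. Speed limits (rad/s): [2.57, 2.57, 3.14, 3.14, 3.14, 3.14].

### API

Orientations are given as a unit quaternion [x, y, z, w].
In Python, from workcell import read_state, optics, job_done, finder gives the robot as it stands.
- The arm moves only by the tool play_rows, never from a script. Its argument "plan" is one flat list of numbers, 7 for each row, row after row: the shift along the world's x, y, z in mm, then the turn, a rotation vector about the world's x, y, z in rad, then the opening, from 0 (shut) to 1 (fully open). A call has 1 to 10 rows; each row shifts and turns the commanded pose from where the row before left it; what a row does not reach is not made up. A row lasts 1/10 s, in which the tool goes at most 50 mm and 8.59 degrees, less where a joint would pass 70% of its speed; a pose out of reach is approached as far as the arm can. A call with a gripper value outside its range is refused whole. The fingers move at their own pace and stop on an object; "squeeze" is the grip in N (left out, the last holds). Time passes only in rows, so rows that do not move let the fingers close. It gives the time, the measured TCP pose, the force, the opening and the grip force at its end, in the units of the state.
- read_state(): the state, without advancing time (a new reading comes with each control period).
- optics.grab_frame(name): name is "scene" or "top" or "wrist"; returns a dict with "image" (400x640x3 uint8, red, green, blue), "depth" (400x640 float32, m along the optical axis (not along the pixel's ray), 0 where there is no reading), "fx", "fy", "cx", "cy" (pixels), "D" ([k1, k2, p1, p2, k3] as OpenCV has them; the pictures are not rectified), "pose" (4x4, takes a point from camera to world coordinates). Camera axes: x right, y down, z forward; pixel columns grow to the right and rows downward; lengths in m; the calibration is good to about 2 mm. A picture is of the moment at which its call begins.
- job_done(): hands the job in; it is judged then, once.
Trained networks look in a picture, given as the dict that the camera call returned (one of the last four; its "shot" number tells which), for a name from the list of things; names that differ only in an ending like _2 or _b are one class to them, and where a whole thing is asked for, a point or a joint stands for the part that bears it (a point fixed in the world has none). Each returns a list of dicts, best first, with "score" (0 to 1); they miss things now and then, are a little off and sometimes report something else, mostly with a low value. They report only what shows in the picture. A call takes as long as a camera call. They do not tell look-alikes from the thing itself.
- finder.spot_in(picture, query): "point" ([x, y, z] in m, in world coordinates, good to about 4 mm: the middle of the surface that is visible of it).
- finder.spot_point(picture, query): "point" ([x, y, z] in m, in world coordinates, good to about 4 mm: a listed point, or the origin of a listed thing).
The state is a dict: "clock": time; "q": joint angles; "joint_velocities": joint speeds; "joint_efforts": joint torques, N m; "tcp_pos": TCP position; "tool_rot": TCP orientation; "ft_force": force on the tool from outside, world axes, zero at the start; "ft_torque": the same for the moment, N m; "gripper_width": finger opening in m; "grasp_force": force on a finger pad.
Only numpy, scipy, OpenCV 4.12 (cv2) and the standard library are available. Lean on these libraries where they do the work, as an engineer would, in place of code of your own. Each camera call takes 0.05 s, during which the arm holds its last target. There are 200 camera calls.

## Working session

There is one attempt and no reset: what is moved stays moved. The work goes in short steps, Python scripts to look and compute and a tool call to move; the robot and the scene stay as the last step left them, time stands still between calls to the robot, and variables do not carry over. Pictures are saved under pics/ and viewed, at most 14 in all, crops included, and the job is handed in when it is done.

Besides the shell and the picture viewer there is one more tool, called as a command line: name --argument value ..., lists and objects as JSON in quotes. play_rows: Moves the arm, as the interface text tells. Its arguments: {"type":"object","properties":{"plan":{"type":"array","items":{"type":"number"}},"squeeze":{"type":"number"}},"required":["plan"]}

```bash
mkdir -p pics; ls
python3 - <<'E'
from workcell import read_state, optics, finder
import cv2,numpy as np
s=read_state();print(s['clock'],np.round(s['tcp_pos'],4),np.round(s['tool_rot'],4),s['gripper_width'])
names="yellow_jar black_jar white_jar coaster_yellow coaster_black coaster_white coaster_plain tin mug".split()
for c in ("scene","top"):
    p=optics.grab_frame(c);cv2.imwrite(f"pics/{c}0.png",p["image"][:,:,::-1])
    print(c,np.round(p["pose"],3).tolist(),p["fx"],p["cx"],p["cy"])
    for n in names:
        print(c,n,[(np.round(d["point"],3).tolist(),round(d["score"],2)) for d in finder.spot_point(p,n)[:4]])
E
```

```text
pics
0.0 [0.1805 0.6238 0.2044] [ 1.404e-01  9.901e-01 -9.000e-04 -3.000e-04] 0.09372601262831286
scene [[0.568, -0.401, 0.719, -0.296], [-0.823, -0.29, 0.489, -0.716], [0.012, -0.869, -0.494, 0.638], [0.0, 0.0, 0.0, 1.0]] 467.5734766166502 314.97122712825075 201.36178060608216
scene yellow_jar [([0.481, -0.323, 0.007], 0.75), ([0.487, -0.158, 0.002], 0.73)]
scene black_jar [([0.496, 0.168, 0.009], 0.78)]
scene white_jar [([0.486, -0.159, 0.008], 0.97), ([0.403, -0.457, 0.003], 0.63), ([0.498, 0.165, -0.003], 0.2)]
scene coaster_yellow [([0.491, -0.162, -0.004], 0.85)]
scene coaster_black [([0.479, -0.321, 0.0], 0.76)]
scene coaster_white [([0.495, 0.163, -0.002], 0.74)]
scene coaster_plain [([0.462, -0.012, 0.002], 0.75)]
scene tin [([0.68, -0.352, 0.002], 0.6)]
scene mug [([0.692, 0.122, -0.001], 0.84), ([0.495, 0.169, 0.013], 0.38)]
top [[0.021, -0.981, 0.194, 0.315], [-1.0, -0.018, 0.018, -0.145], [-0.014, -0.195, -0.981, 1.291], [0.0, 0.0, 0.0, 1.0]] 498.1528011961454 322.55509983742206 185.02175704297636
top yellow_jar [([0.495, 0.162, -0.003], 0.63), ([0.479, -0.323, 0.004], 0.54)]
top black_jar [([0.498, 0.171, 0.009], 0.74)]
top white_jar [([0.399, -0.459, 0.0], 0.9), ([0.487, -0.16, 0.009], 0.6), ([0.496, 0.16, -0.008], 0.34)]
top coaster_yellow [([0.498, -0.158, -0.001], 0.89)]
top coaster_black [([0.485, -0.321, -0.001], 0.7)]
top coaster_white [([0.496, 0.161, -0.003], 0.6)]
top coaster_plain [([0.462, -0.005, 0.001], 0.88), ([0.69, 0.124, 0.002], 0.66)]
top tin [([0.683, -0.349, 0.003], 0.93), ([0.481, -0.322, 0.001], 0.48)]
top mug [([0.687, 0.121, 0.005], 0.81)]
```

View pics/top0.png

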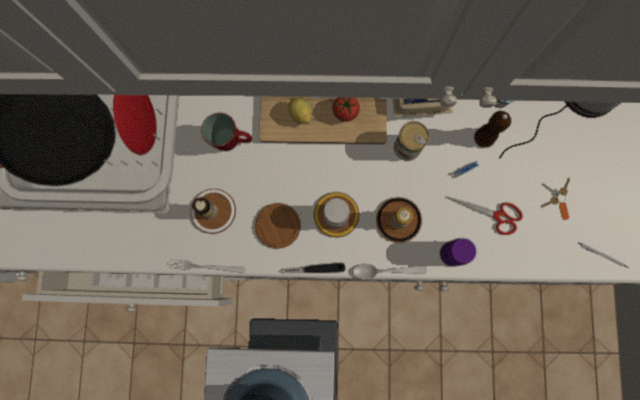

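View pics/scene0.png

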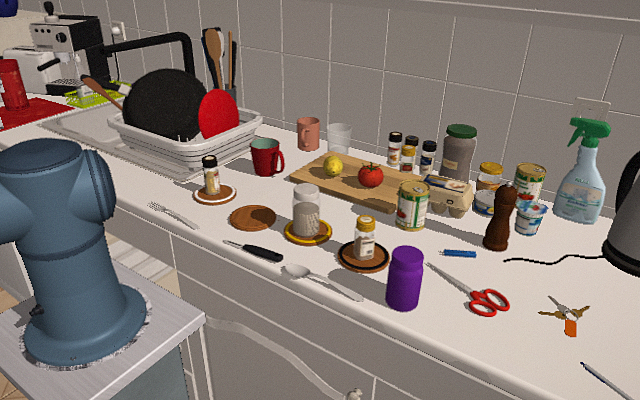

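The top view shows the coasters at white (213,211), plain (278,226), yellow (336,214) and black (399,219). The jars are black (202,207), white (337,211) and yellow (403,215). The purple look-alike is at (458,252). The scene view agrees. Next I'll measure the centres and heights from both depth clouds.

```bash
cat > h.py <<'E'
from workcell import read_state, optics, finder, job_done
import cv2,numpy as np
from scipy.optimize import least_squares
def cloud(cam):
    p=optics.grab_frame(cam);d=p["depth"];v,u=np.nonzero(d>0)
    K=np.array([[p["fx"],0,p["cx"]],[0,p["fy"],p["cy"]],[0,0,1.]])
    n=cv2.undistortPoints(np.c_[u,v].astype(float).reshape(-1,1,2),K,np.array(p["D"])).reshape(-1,2)
    z=d[v,u].astype(float);P=np.c_[n*z[:,None],z]
    return P@p["pose"][:3,:3].T+p["pose"][:3,3],p
def near(P,c,r,z0,z1):
    return P[(np.hypot(P[:,0]-c[0],P[:,1]-c[1])<r)&(P[:,2]>z0)&(P[:,2]<z1)]
def jar(P,c,R,h,r=.05):
    """axis from side points (known radius), centre of top points, top height"""
    s=near(P,c,r,.025,.008+h*.55); t=near(P,c,r,h-.012,h+.03)
    f=least_squares(lambda x:np.hypot(s[:,0]-x[0],s[:,1]-x[1])-R,c,loss="soft_l1",f_scale=.002).x if len(s)>20 else [0,0]
    return np.round(f,4),len(s),np.round((t[:,:2].max(0)+t[:,:2].min(0))/2,4) if len(t) else None,len(t),np.round(np.percentile(t[:,2],90),4) if len(t) else None
def coaster(P,c):
    s=near(P,c,.08,.0055,.016)
    g=np.mgrid[-.02:.0201:.001,-.02:.0201:.001].reshape(2,-1).T+np.array(c)
    n=np.array([(np.hypot(*(s[:,:2]-k).T)<.060).sum() for k in g])
    return np.round(g[n>=n.max()-1].mean(0),4),len(s),n.max(),np.round(np.median(near(P,c,.042,.003,.016)[:,2]),4)
JAR=dict(yellow=(.021,.096),black=(.0205,.105),white=(.033,.118))
E
python3 - <<'E'
from h import *
J=dict(yellow=(.481,-.322),black=(.496,.169),white=(.487,-.159))
C=dict(yellow=(.494,-.16),black=(.482,-.321),white=(.4955,.162),plain=(.462,-.009))
Ps=[]
for cam in("scene","top"):
    P,_=cloud(cam);Ps.append(P)
    print(cam,"table",np.round(np.median(near(P,(.47,.08),.02,-.03,.03)[:,2]),4))
    for k in J: print(" jar",k,*jar(P,J[k],*JAR[k]))
    for k in C: print(" coaster",k,*coaster(P,C[k]))
P=np.vstack(Ps)
for k in C: print("both",k,*coaster(P,C[k]))
E
```

```text
scene table 0.0009
 jar yellow [ 0.4794 -0.3216] 272 [ 0.4795 -0.3214] 284 0.1054
 jar black [0.4969 0.1692] 200 [0.4945 0.1669] 176 0.1148
 jar white [ 0.4859 -0.1568] 460 [ 0.4847 -0.1595] 424 0.1276
 coaster yellow [ 0.4895 -0.16  ] 615 607 0.0088
 coaster black [ 0.4795 -0.3225] 966 960 0.0084
 coaster white [0.4948 0.1597] 585 581 0.0091
 coaster plain [ 0.4595 -0.0105] 912 909 0.0088
top table 0.0011
 jar yellow [ 0.4813 -0.3206] 36 [ 0.4809 -0.3209] 247 0.1072
 jar black [0.4964 0.1709] 68 [0.4949 0.1699] 248 0.1161
 jar white [ 0.485  -0.1578] 50 [ 0.4841 -0.1576] 508 0.1287
 coaster yellow [ 0.4917 -0.1587] 839 817 0.0084
 coaster black [ 0.483  -0.3213] 1140 1108 0.0084
 coaster white [0.496 0.164] 1102 1062 0.0083
 coaster plain [ 0.4605 -0.007 ] 1416 1389 0.0082
both yellow [ 0.491 -0.159] 1454 1420 0.0087
both black [ 0.481 -0.322] 2106 2063 0.0084
both white [0.4948 0.1618] 1687 1618 0.0086
both plain [ 0.4603 -0.0077] 2328 2289 0.0085
```

play_rows --plan '[18, -44, 0, 0, 0, 0, 1, 18, -44, 0, 0, 0, 0, 1, 18, -44, 0, 0, 0, 0, 1, 18, -44, 0, 0, 0, 0, 1, 18, -44, 0, 0, 0, 0, 1, 18, -44, 0, 0, 0, 0, 1, 18, -44, 0, 0, 0, 0, 1, 18, -44, 0, 0, 0, 0, 1, 18, -44, 0, 0, 0, 0, 1, 18, -44, 0, 0, 0, 0, 1]' --squeeze 25

```text
clock: 2.1
tcp_pos: [0.3611, 0.1827, 0.2058]
tool_rot: [0.14, 0.99, 0.0, 0.001]
ft_force: [0.3, 0.3, 0.8]
gripper_width: 0.0941
grasp_force: 0.0
```

play_rows --plan '[34, -3.5, 0, 0, 0, 0, 1, 34, -3.5, 0, 0, 0, 0, 1, 34, -3.5, 0, 0, 0, 0, 1, 33, -3, 0, 0, 0, 0, 1, 0, 0, 0, 0, 0, 0, 1, 0, 0, -25, 0, 0, 0, 1, 0, 0, -25, 0, 0, 0, 1, 0, 0, -10, 0, 0, 0, 1, 0, 0, 0, 0, 0, 0, 1]'

```text
clock: 3.0
tcp_pos: [0.494, 0.1709, 0.1441]
tool_rot: [0.14, 0.99, -0.0, -0.002]
ft_force: [-0.3, 0.4, -0.1]
gripper_width: 0.094
grasp_force: 0.0
```

Run:
```python
from h import *
s=read_state();print(s['tcp_pos'])
P,p=cloud("wrist");cv2.imwrite("pics/w1.png",p["image"][:,:,::-1])
print(np.round(p["pose"],3).tolist())
print(jar(P,(.496,.1695),*JAR["black"]),coaster(P,(.495,.162)))
```

```text
[0.49402635 0.17092849 0.1440735 ]
[[0.278, 0.927, 0.25, 0.421], [0.961, -0.268, -0.074, 0.193], [-0.001, 0.261, -0.965, 0.322], [0.0, 0.0, 0.0, 1.0]]
(array([0.4957, 0.1701]), 409, array([0.4953, 0.1701]), 2982, np.float64(0.1125)) (array([0.497, 0.164]), 7280, np.int64(7277), np.float64(0.0066))
```

View pics/w1.png

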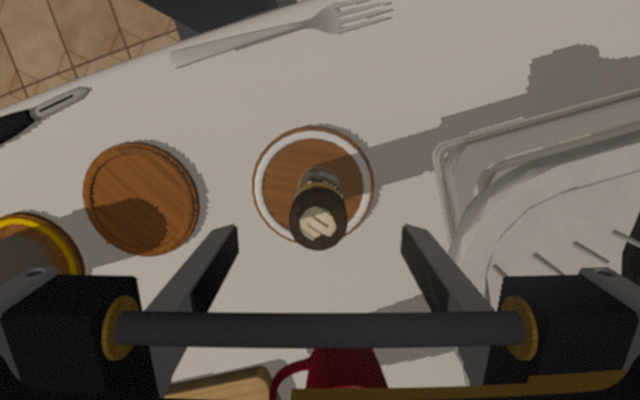

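The wrist view shows the black cap at (318,222), between the open fingers, and the white coaster around (312,188). Going down to grip.

play_rows --plan '[1.5, -1, -30, 0, 0, 0, 1, 0, 0, -30, 0, 0, 0, 1, 0, 0, -24, 0, 0, 0, 1, 0, 0, -10, 0, 0, 0, 1, 0, 0, 0, 0, 0, 0, 1, 0, 0, 0, 0, 0, 0, 0, 0, 0, 0, 0, 0, 0, 0, 0, 0, 0, 0, 0, 0, 0, 0, 0, 0, 0, 0, 0, 0, 0, 0, 0, 0, 0, 0, 0]' --squeeze 20

```text
clock: 4.05
tcp_pos: [0.4975, 0.1699, 0.0519]
tool_rot: [0.14, 0.99, 0.0, 0.0]
ft_force: [-0.2, -0.1, -0.4]
gripper_width: 0.0576
grasp_force: 0.0
```

play_rows --plan '[0, 0, 0, 0, 0, 0, 0, 0, 0, 0, 0, 0, 0, 0, 0, 0, 0, 0, 0, 0, 0, 0, 0, 0, 0, 0, 0, 0, 0, 0, 0, 0, 0, 0, 0]'

```text
clock: 4.55
tcp_pos: [0.4972, 0.1698, 0.0515]
tool_rot: [0.14, 0.99, -0.0, -0.0]
ft_force: [-0.6, -0.7, 0.8]
gripper_width: 0.0405
grasp_force: 20.0
```

play_rows --plan '[0, 0, 10, 0, 0, 0, 0, 0, 0, 20, 0, 0, 0, 0, -1.5, -8, 10, 0, 0, 0, 0, -5, -25, 0, 0, 0, 0, 0, -8, -40, 0, 0, 0, 0, 0, -8, -40, 0, 0, 0, 0, 0, -7, -35, 0, 0, 0, 0, 0, -4, -20, 0, 0, 0, 0, 0, -2, -10, 0, 0, 0, 0, 0, 0, 0, 0, 0, 0, 0, 0]'

```text
clock: 5.55
tcp_pos: [0.4617, -0.009, 0.0917]
tool_rot: [0.142, 0.99, 0.0, 0.0]
ft_force: [0.1, -0.0, -1.6]
gripper_width: 0.0409
grasp_force: 20.0
```

Run:
```python
from h import *
s=read_state();print(s['tcp_pos'],s['gripper_width'],s['ft_force'])
for c in("scene","wrist"):
    P,p=cloud(c);cv2.imwrite(f"pics/{c}2.png",p["image"][:,:,::-1])
    print(c,coaster(P,(.460,-.008)),coaster(P,(.4955,.163)))
```

```text
[ 0.46166374 -0.00902164  0.09169249] 0.04089884590032508 [ 0.065792   -0.03434358 -1.57229496]
scene (array([ 0.4598, -0.0104]), 892, np.int64(889), np.float64(0.0088)) (array([0.4945, 0.1595]), 727, np.int64(720), np.float64(0.0089))
wrist (array([ 0.4615, -0.007 ]), 9888, np.int64(9887), np.float64(0.0065)) (array([0.4965, 0.163 ]), 14325, np.int64(14311), np.float64(0.0066))
```

View pics/scene2.png

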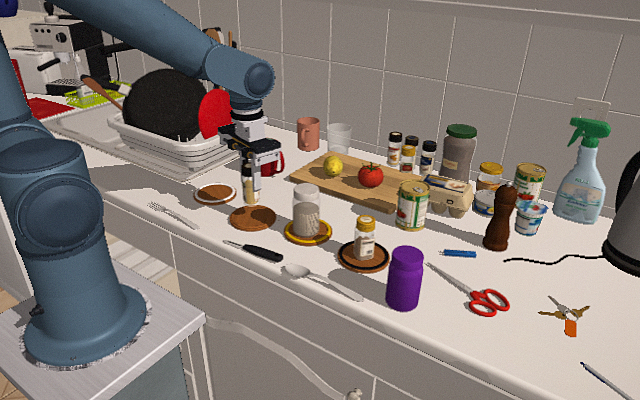

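The scene view shows the black jar held upright at (251,185), over the plain coaster at (252,217). Lowering it.

play_rows --plan '[1, 1, -20, 0, 0, 0, 0, 0, 0, -12, 0, 0, 0, 0, 0, 0, -5, 0, 0, 0, 0, 0, 0, -2.5, 0, 0, 0, 0, 0, 0, 0, 0, 0, 0, 0]'

```text
clock: 6.15
tcp_pos: [0.463, -0.0069, 0.0521]
tool_rot: [0.14, 0.99, -0.0, 0.0]
ft_force: [0.1, -0.5, -0.7]
gripper_width: 0.0403
grasp_force: 20.0
```

play_rows --plan '[0, 0, -0.6, 0, 0, 0, 0, 0, 0, 0, 0, 0, 0, 0.5, 0, 0, 0, 0, 0, 0, 1, 0, 0, 0, 0, 0, 0, 1, 0, 0, 0, 0, 0, 0, 1, 0, 0, 0, 0, 0, 0, 1, 0, 0, 10, 0, 0, 0, 1, 0, 0, 35, 0, 0, 0, 1, 0, 0, 40, 0, 0, 0, 1, 0, 0, 35, 0, 0, 0, 1]'

```text
clock: 7.15
tcp_pos: [0.4629, -0.0071, 0.1739]
tool_rot: [0.14, 0.99, -0.0, 0.001]
ft_force: [-0.1, -0.1, 0.7]
gripper_width: 0.0941
grasp_force: 0.0
```

play_rows --plan '[6, -38, 0, 0, 0, 0, 1, 6, -38, 0, 0, 0, 0, 1, 6, -38, 0, 0, 0, 0, 1, 4, -37, 0, 0, 0, 0, 1, 0, 0, -15, 0, 0, 0, 1, 0, 0, 0, 0, 0, 0, 1]'

```text
clock: 7.75
tcp_pos: [0.4834, -0.1577, 0.1546]
tool_rot: [0.141, 0.99, 0.001, -0.002]
ft_force: [-0.7, 1.1, -0.7]
gripper_width: 0.0939
grasp_force: 0.0
```

Run:
```python
from h import *
s=read_state();print(s['tcp_pos'])
P,p=cloud("wrist");cv2.imwrite("pics/w3.png",p["image"][:,:,::-1])
print(jar(P,(.485,-.158),*JAR["white"]),coaster(P,(.491,-.159)))
P,p=cloud("top")
print("black",jar(P,(.461,-.007),*JAR["black"]))
P,p=cloud("scene")
print("black",jar(P,(.461,-.007),*JAR["black"]))
```

```text
[ 0.4833975  -0.15765767  0.15460735]
(array([ 0.4869, -0.1582]), 528, array([ 0.4864, -0.1582]), 6254, np.float64(0.1255)) (array([ 0.4935, -0.159 ]), 3985, np.int64(3985), np.float64(0.0066))
black (array([0, 0]), 1, array([0.4604, 0.0019]), 92, np.float64(0.1158))
black (array([ 0.4626, -0.0052]), 211, array([ 0.4601, -0.008 ]), 198, np.float64(0.1149))
```

View pics/w3.png

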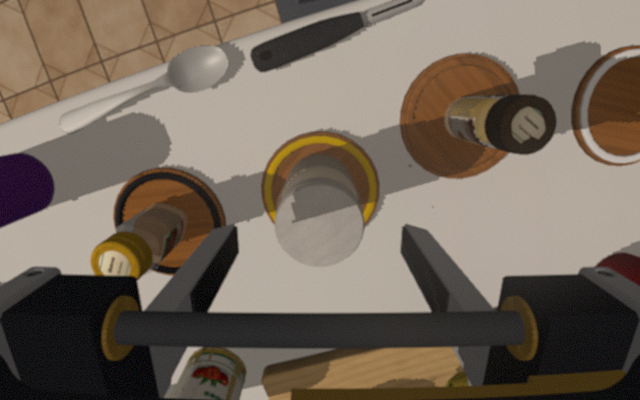

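The wrist view shows the white lid at (320,228), between the fingers, and the black jar upright on the plain coaster (cap at (525,123)). Gripping the white jar.

play_rows --plan '[3, -0.5, -28, 0, 0, 0, 1, 0, 0, -28, 0, 0, 0, 1, 0, 0, -24, 0, 0, 0, 1, 0, 0, -9, 0, 0, 0, 1, 0, 0, 0, 0, 0, 0, 1, 0, 0, 0, 0, 0, 0, 0, 0, 0, 0, 0, 0, 0, 0, 0, 0, 0, 0, 0, 0, 0, 0, 0, 0, 0, 0, 0, 0, 0, 0, 0, 0, 0, 0, 0]' --squeeze 25

```text
clock: 8.9
tcp_pos: [0.4882, -0.1589, 0.0681]
tool_rot: [0.14, 0.99, -0.0, 0.001]
ft_force: [-1.0, 1.0, 2.7]
gripper_width: 0.0644
grasp_force: 25.0
```

play_rows --plan '[0, 0, 0, 0, 0, 0, 0, 0, 0, 0, 0, 0, 0, 0]'

```text
clock: 9.1
tcp_pos: [0.4882, -0.159, 0.0681]
tool_rot: [0.14, 0.99, -0.0, 0.0]
ft_force: [-0.9, -0.2, 5.7]
gripper_width: 0.0646
grasp_force: 25.0
```

play_rows --plan '[0, 0, 8, 0, 0, 0, 0, 0, 0, 22, 0, 0, 0, 0, 0, 0, 35, 0, 0, 0, 0, 0, 0, 35, 0, 0, 0, 0, 0, 0, 22, 0, 0, 0, 0, 0, 0, 8, 0, 0, 0, 0, 0, 10, 0, 0, 0, 0, 0, 1, 25, 0, 0, 0, 0, 0, 1, 35, 0, 0, 0, 0, 0, 1, 40, 0, 0, 0, 0, 0]'

```text
clock: 10.1
tcp_pos: [0.4891, -0.0469, 0.1947]
tool_rot: [0.141, 0.99, 0.001, -0.002]
ft_force: [0.3, 0.6, -2.1]
gripper_width: 0.0646
grasp_force: 25.0
```

play_rows --plan '[1, 40, 0, 0, 0, 0, 0, 1, 40, 0, 0, 0, 0, 0, 1, 40, 0, 0, 0, 0, 0, 1, 40, 0, 0, 0, 0, 0, 1, 30, 0, 0, 0, 0, 0, 1, 15, -10, 0, 0, 0, 0, 0, 6, -25, 0, 0, 0, 0, 0, 0, -35, 0, 0, 0, 0, 0, 0, -15, 0, 0, 0, 0, 0, 0, 0, 0, 0, 0, 0]'

```text
clock: 11.1
tcp_pos: [0.4936, 0.1618, 0.1083]
tool_rot: [0.141, 0.99, -0.001, -0.004]
ft_force: [0.3, 0.8, -1.5]
gripper_width: 0.0644
grasp_force: 25.0
```

Run:
```python
from h import *
s=read_state();print(s['tcp_pos'],s['gripper_width'],s['ft_force'])
for c in("scene","wrist"):
    P,p=cloud(c);cv2.imwrite(f"pics/{c}4.png",p["image"][:,:,::-1])
    print(c,coaster(P,(.4955,.163)))
```

```text
[0.49356984 0.1617788  0.1082748 ] 0.06438510760017602 [ 0.29586782  0.79319578 -1.49209458]
scene (array([0.4942, 0.1597]), 696, np.int64(694), np.float64(0.0089))
wrist (array([0.496, 0.164]), 6056, np.int64(6055), np.float64(0.0065))
```

View pics/scene4.png

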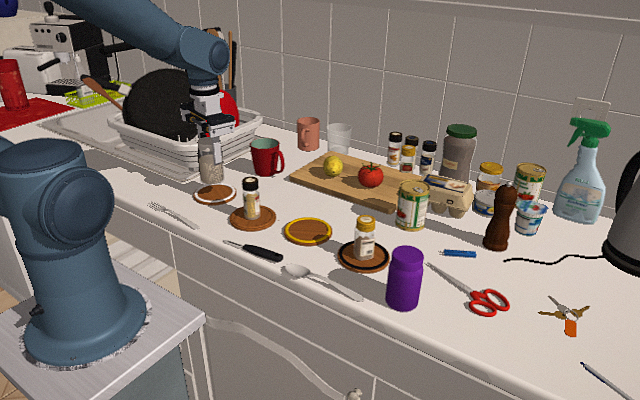

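The white jar is held upright at (212,158), above the white coaster at (215,193). The black jar stands on plain (251,198). The yellow coaster is now free. Lowering.

play_rows --plan '[3, 0.5, -18, 0, 0, 0, 0, 0, 0, -13, 0, 0, 0, 0, 0, 0, -5, 0, 0, 0, 0, 0, 0, -2, 0, 0, 0, 0, 0, 0, 0, 0, 0, 0, 0]'

```text
clock: 11.7
tcp_pos: [0.5, 0.1628, 0.0747]
tool_rot: [0.14, 0.99, 0.0, 0.0]
ft_force: [-1.1, -0.2, -2.6]
gripper_width: 0.0648
grasp_force: 25.0
```

play_rows --plan '[-2.5, -0.5, -3, 0, 0, 0, 0, 0, 0, -2, 0, 0, 0, 0, 0, 0, 0, 0, 0, 0, 0, 0, 0, 0, 0, 0, 0, 0]'

```text
clock: 12.1
tcp_pos: [0.4973, 0.1624, 0.0695]
tool_rot: [0.14, 0.99, 0.0, 0.0]
ft_force: [0.1, 1.4, -2.6]
gripper_width: 0.0647
grasp_force: 25.0
```

play_rows --plan '[0, 0, -1.2, 0, 0, 0, 0, 0, 0, 0, 0, 0, 0, 0, 0, 0, 0, 0, 0, 0, 0]'

```text
clock: 12.4
tcp_pos: [0.4973, 0.1624, 0.0682]
tool_rot: [0.14, 0.99, -0.0, 0.0]
ft_force: [-0.4, 0.5, -2.6]
gripper_width: 0.0646
grasp_force: 25.0
```

play_rows --plan '[0, 0, -0.6, 0, 0, 0, 0, 0, 0, 0, 0, 0, 0, 0, 0, 0, 0, 0, 0, 0, 0]'

```text
clock: 12.7
tcp_pos: [0.4974, 0.1624, 0.0682]
tool_rot: [0.14, 0.99, -0.0, 0.0]
ft_force: [-4.9, -0.7, 5.1]
gripper_width: 0.0646
grasp_force: 25.0
```

Contact has been made, so I'll release and go up.

play_rows --plan '[0, 0, 0, 0, 0, 0, 0.75, 0, 0, 0, 0, 0, 0, 1, 0, 0, 0, 0, 0, 0, 1, 0, 0, 0, 0, 0, 0, 1, 0, 0, 0, 0, 0, 0, 1, 0, 0, 0, 0, 0, 0, 1, 0, 0, 10, 0, 0, 0, 1, 0, 0, 35, 0, 0, 0, 1, 0, 0, 40, 0, 0, 0, 1, 0, 0, 35, 0, 0, 0, 1]'

```text
clock: 13.7
tcp_pos: [0.4975, 0.1624, 0.1902]
tool_rot: [0.14, 0.99, 0.0, 0.001]
ft_force: [0.7, -0.4, 0.0]
gripper_width: 0.0938
grasp_force: 0.0
```

play_rows --plan '[-1.5, -40, 0, 0, 0, 0, 1, -1.5, -45, 0, 0, 0, 0, 1, -1.5, -45, 0, 0, 0, 0, 1, -1.5, -45, 0, 0, 0, 0, 1, -1.5, -45, 0, 0, 0, 0, 1, -1.5, -45, 0, 0, 0, 0, 1, -1.5, -45, 0, 0, 0, 0, 1, -1.5, -45, 0, 0, 0, 0, 1, -1.5, -45, 0, 0, 0, 0, 1, -1.5, -45, 0, 0, 0, 0, 1]'

```text
clock: 14.7
tcp_pos: [0.482, -0.2846, 0.1885]
tool_rot: [0.141, 0.99, -0.0, 0.001]
ft_force: [-0.1, 1.4, -0.5]
gripper_width: 0.094
grasp_force: 0.0
```

play_rows --plan '[-1.5, -30, 0, 0, 0, 0, 1, 0, -8, -15, 0, 0, 0, 1, 0, 0, -25, 0, 0, 0, 1, 0, 0, 0, 0, 0, 0, 1]'

```text
clock: 15.1
tcp_pos: [0.4787, -0.3181, 0.1435]
tool_rot: [0.14, 0.99, 0.003, -0.003]
ft_force: [-0.4, 0.7, -1.0]
gripper_width: 0.094
grasp_force: 0.0
```

Run:
```python
from h import *
s=read_state();print(s['tcp_pos'])
P,p=cloud("wrist");cv2.imwrite("pics/w5.png",p["image"][:,:,::-1])
print(jar(P,(.48,-.321),*JAR["yellow"]),coaster(P,(.481,-.322)),coaster(P,(.492,-.159)))
for c in("top","scene"):
    P,p=cloud(c)
    print("white",jar(P,(.4955,.163),*JAR["white"]),"coaster y",coaster(P,(.492,-.159)))
```

```text
[ 0.47872404 -0.31812358  0.14348311]
(array([ 0.4801, -0.3223]), 382, array([ 0.4812, -0.3218]), 2873, np.float64(0.1034)) (array([ 0.483, -0.322]), 7179, np.int64(7179), np.float64(0.0065)) (array([ 0.494, -0.16 ]), 10919, np.int64(10916), np.float64(0.0066))
white (array([0.4964, 0.1642]), 126, array([0.4955, 0.1639]), 509, np.float64(0.1293)) coaster y (array([ 0.4917, -0.1587]), 1361, np.int64(1343), np.float64(0.008))
white (array([0.4965, 0.1627]), 381, array([0.4947, 0.1607]), 305, np.float64(0.1282)) coaster y (array([ 0.49  , -0.1595]), 1060, np.int64(1052), np.float64(0.0086))
```

View pics/w5.png

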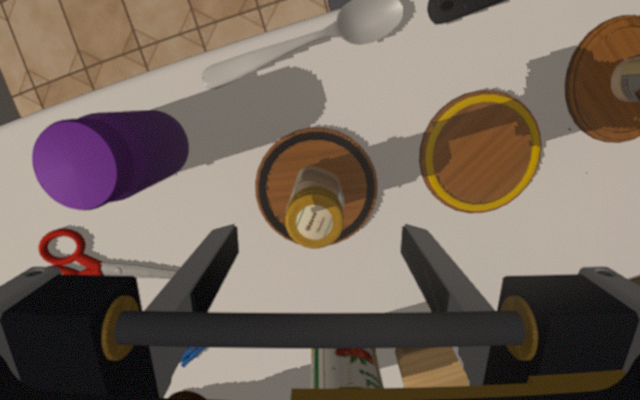

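The yellow cap is at (315,220), between the fingers, and the yellow coaster at (481,152) is empty. Gripping the yellow jar.

play_rows --plan '[0, -1, -30, 0, 0, 0, 1, 0, 0, -32, 0, 0, 0, 1, 0, 0, -30, 0, 0, 0, 1, 0, 0, -11, 0, 0, 0, 1, 0, 0, 0, 0, 0, 0, 0, 0, 0, 0, 0, 0, 0, 0, 0, 0, 0, 0, 0, 0, 0, 0, 0, 0, 0, 0, 0, 0, 0, 0, 0, 0, 0, 0, 0, 0, 0, 0, 0, 0, 0, 0]' --squeeze 20

```text
clock: 16.25
tcp_pos: [0.4809, -0.3218, 0.0451]
tool_rot: [0.14, 0.99, -0.0, 0.0]
ft_force: [-0.5, -1.2, 0.3]
gripper_width: 0.0494
grasp_force: 0.0
```

play_rows --plan '[0, 0, 0, 0, 0, 0, 0, 0, 0, 0, 0, 0, 0, 0, 0, 0, 0, 0, 0, 0, 0, 0, 0, 0, 0, 0, 0, 0]'

```text
clock: 16.65
tcp_pos: [0.4809, -0.3218, 0.0449]
tool_rot: [0.14, 0.99, -0.0, 0.0]
ft_force: [-1.5, 1.1, 2.7]
gripper_width: 0.0454
grasp_force: 20.0
```

play_rows --plan '[0, 0, 10, 0, 0, 0, 0, 0, 0, 20, 0, 0, 0, 0, 0, 8, 10, 0, 0, 0, 0, 2, 25, 0, 0, 0, 0, 0, 2, 38, 0, 0, 0, 0, 0, 3, 38, 0, 0, 0, 0, 0, 2, 30, 0, 0, 0, 0, 0, 2, 16, 0, 0, 0, 0, 0, 1, 7, 0, 0, 0, 0, 0, 0, 0, 0, 0, 0, 0, 0]'

```text
clock: 17.65
tcp_pos: [0.493, -0.1594, 0.0847]
tool_rot: [0.14, 0.99, -0.0, 0.0]
ft_force: [0.2, -0.2, -0.9]
gripper_width: 0.0455
grasp_force: 20.0
```

play_rows --plan '[0, 0, -18, 0, 0, 0, 0, 0, 0, -12, 0, 0, 0, 0, 0, 0, -5, 0, 0, 0, 0, 0, 0, 0, 0, 0, 0, 0, 0, 0, 0, 0, 0, 0, 0]'

```text
clock: 18.15
tcp_pos: [0.4929, -0.1601, 0.0497]
tool_rot: [0.141, 0.99, -0.0, 0.0]
ft_force: [-0.0, -0.1, -1.5]
gripper_width: 0.0455
grasp_force: 20.0
```

Run:
```python
from h import *
s=read_state();print(s['tcp_pos'],s['gripper_width'],s['ft_force'])
P,p=cloud("scene");cv2.imwrite("pics/s6.png",p["image"][100:340,150:500,::-1])
```

```text
[ 0.49291896 -0.16011869  0.04974622] 0.04553204418043073 [-0.04005595 -0.14710051 -1.53389447]
```

View pics/s6.png

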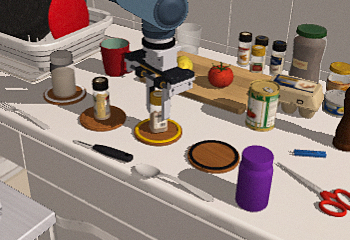

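In this crop the yellow jar hangs just above the yellow coaster at (158,130). The white jar stands on white and the black jar on plain. Lowering the last 5 mm.

play_rows --plan '[0, 0.5, -3, 0, 0, 0, 0, 0, 0, -1.5, 0, 0, 0, 0, 0, 0, -0.7, 0, 0, 0, 0, 0, 0, 0, 0, 0, 0, 0, 0, 0, 0, 0, 0, 0, 0]'

```text
clock: 18.7
tcp_pos: [0.4929, -0.1592, 0.0449]
tool_rot: [0.14, 0.99, -0.0, 0.0]
ft_force: [-1.4, 0.8, 4.6]
gripper_width: 0.0454
grasp_force: 20.0
```

play_rows --plan '[0, 0, 0, 0, 0, 0, 0.55, 0, 0, 0, 0, 0, 0, 1, 0, 0, 0, 0, 0, 0, 1, 0, 0, 0, 0, 0, 0, 1, 0, 0, 0, 0, 0, 0, 1, 0, 0, 0, 0, 0, 0, 1, 0, 0, 10, 0, 0, 0, 1, 0, 0, 35, 0, 0, 0, 1, 0, 0, 40, 0, 0, 0, 1, 0, 0, 25, 0, 0, 0, 1]'

```text
clock: 19.7
tcp_pos: [0.4939, -0.1598, 0.1582]
tool_rot: [0.14, 0.99, -0.001, 0.002]
ft_force: [-0.7, -0.7, 1.0]
gripper_width: 0.0936
grasp_force: 0.0
```

play_rows --plan '[-6, 30, 0, 0, 0, 0, 1, -8, 40, 0, 0, 0, 0, 1, -9, 40, 0, 0, 0, 0, 1, -6, 32, 0, 0, 0, 0, 1, -2, 10, -8, 0, 0, 0, 1, 0, 0, 0, 0, 0, 0, 1, 0, 0, 0, 0, 0, 0, 1]'

```text
clock: 20.4
tcp_pos: [0.4619, -0.0078, 0.1464]
tool_rot: [0.141, 0.99, -0.0, -0.0]
ft_force: [0.5, -0.1, 0.9]
gripper_width: 0.0943
grasp_force: 0.0
```

Run:
```python
from h import *
s=read_state();print(s['tcp_pos'],s['gripper_width'])
P,p=cloud("wrist")
print(jar(P,(.461,-.007),*JAR["black"]),coaster(P,(.461,-.007)))
for c in("top","scene"):
    P,p=cloud(c)
    print("yellow",jar(P,(.4925,-.16),*JAR["yellow"]),"coaster b",coaster(P,(.482,-.321)))
```

```text
[ 0.46194228 -0.0078133   0.14639652] 0.09432678235876396
(array([ 0.4621, -0.0059]), 393, array([ 0.4615, -0.0058]), 2939, np.float64(0.1125)) (array([ 0.462, -0.007]), 7400, np.int64(7400), np.float64(0.0065))
yellow (array([ 0.4904, -0.159 ]), 31, array([ 0.4915, -0.1578]), 241, np.float64(0.1066)) coaster b (array([ 0.4827, -0.3217]), 1431, np.int64(1414), np.float64(0.008))
yellow (array([ 0.4913, -0.1585]), 237, array([ 0.4904, -0.1606]), 235, np.float64(0.1054)) coaster b (array([ 0.481, -0.322]), 1320, np.int64(1313), np.float64(0.0083))
```

play_rows --plan '[0, 2, -30, 0, 0, 0, 1, 0, 0, -30, 0, 0, 0, 1, 0, 0, -25, 0, 0, 0, 1, 0, 0, -9, 0, 0, 0, 1, 0, 0, 0, 0, 0, 0, 0, 0, 0, 0, 0, 0, 0, 0, 0, 0, 0, 0, 0, 0, 0, 0, 0, 0, 0, 0, 0, 0, 0, 0, 0, 0, 0, 0, 0, 0, 0, 0, 0, 0, 0, 0]'

```text
clock: 21.55
tcp_pos: [0.462, -0.0051, 0.0528]
tool_rot: [0.14, 0.99, -0.0, 0.0]
ft_force: [-0.5, -0.6, -0.6]
gripper_width: 0.0496
grasp_force: 0.0
```

play_rows --plan '[0, 0, 0, 0, 0, 0, 0, 0, 0, 0, 0, 0, 0, 0, 0, 0, 0, 0, 0, 0, 0, 0, 0, 0, 0, 0, 0, 0, 0, 0, 0, 0, 0, 0, 0]'

```text
clock: 22.05
tcp_pos: [0.4619, -0.0052, 0.0526]
tool_rot: [0.14, 0.99, -0.0, 0.0]
ft_force: [-1.9, -1.0, 3.8]
gripper_width: 0.0407
grasp_force: 20.0
```

play_rows --plan '[0, 0, 8, 0, 0, 0, 0, 0, 0, 22, 0, 0, 0, 0, 0, 0, 35, 0, 0, 0, 0, 0, 0, 35, 0, 0, 0, 0, 0, 0, 20, 0, 0, 0, 0, 1, -10, 0, 0, 0, 0, 0, 1, -25, 0, 0, 0, 0, 0, 2, -35, 0, 0, 0, 0, 0, 2, -40, 0, 0, 0, 0, 0, 3, -40, 0, 0, 0, 0, 0]'

```text
clock: 23.05
tcp_pos: [0.4695, -0.1564, 0.1703]
tool_rot: [0.14, 0.99, 0.001, -0.001]
ft_force: [0.2, -0.3, -2.0]
gripper_width: 0.0406
grasp_force: 20.0
```

play_rows --plan '[3, -40, 0, 0, 0, 0, 0, 3, -40, 0, 0, 0, 0, 0, 3, -40, 0, 0, 0, 0, 0, 1, -27, 0, 0, 0, 0, 0, 1, -15, -10, 0, 0, 0, 0, 0, -5, -25, 0, 0, 0, 0, 0, 0, -35, 0, 0, 0, 0, 0, 0, -15, 0, 0, 0, 0, 0, 0, 0, 0, 0, 0, 0, 0, 0, 0, 0, 0, 0, 0]'

```text
clock: 24.05
tcp_pos: [0.4818, -0.3222, 0.0875]
tool_rot: [0.14, 0.99, 0.0, -0.0]
ft_force: [-0.4, 0.8, -1.6]
gripper_width: 0.0405
grasp_force: 20.0
```

Run:
```python
from h import *
s=read_state();print(s['tcp_pos'],s['gripper_width'],s['ft_force'])
P,p=cloud("wrist");print(coaster(P,(.482,-.322)))
P,p=cloud("scene");cv2.imwrite("pics/s7.png",p["image"][100:340,150:500,::-1])
```

```text
[ 0.48176601 -0.32224822  0.08749454] 0.04052205144702461 [-0.40695168  0.79890451 -1.5668566 ]
(array([ 0.483, -0.322]), 9977, np.int64(9976), np.float64(0.0066))
```

View pics/s7.png

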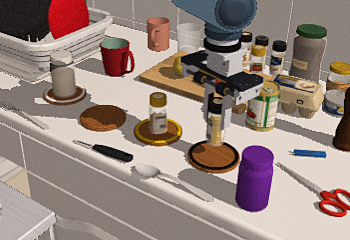

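The black jar is held above the black coaster at (214,155). The yellow and white jars stand on their own coasters, and plain is empty.

play_rows --plan '[0.5, 0, -17, 0, 0, 0, 0, 0, 0, -10, 0, 0, 0, 0, 0, 0, -4, 0, 0, 0, 0, 0, 0, -2.5, 0, 0, 0, 0, 0, 0, -1.5, 0, 0, 0, 0, 0, 0, 0, 0, 0, 0, 0, 0, 0, 0, 0, 0, 0, 0]'

```text
clock: 24.85
tcp_pos: [0.4825, -0.3224, 0.0528]
tool_rot: [0.14, 0.99, -0.0, 0.0]
ft_force: [0.2, -0.5, -0.9]
gripper_width: 0.0407
grasp_force: 20.0
```

play_rows --plan '[0, 0, -0.6, 0, 0, 0, 0, 0, 0, 0, 0, 0, 0, 0, 0, 0, 0, 0, 0, 0, 0]'

```text
clock: 25.15
tcp_pos: [0.4826, -0.3224, 0.0526]
tool_rot: [0.14, 0.99, -0.0, 0.0]
ft_force: [-1.1, 1.6, 5.3]
gripper_width: 0.0405
grasp_force: 20.0
```

play_rows --plan '[0, 0, 0, 0, 0, 0, 0.5, 0, 0, 0, 0, 0, 0, 1, 0, 0, 0, 0, 0, 0, 1, 0, 0, 0, 0, 0, 0, 1, 0, 0, 0, 0, 0, 0, 1, 0, 0, 0, 0, 0, 0, 1, 0, 0, 10, 0, 0, 0, 1, 0, 0, 35, 0, 0, 0, 1, 0, 0, 45, 0, 0, 0, 1, 0, 0, 45, 0, 0, 0, 1]'

```text
clock: 26.15
tcp_pos: [0.4819, -0.3218, 0.1887]
tool_rot: [0.14, 0.99, 0.0, -0.0]
ft_force: [0.2, 0.3, 0.5]
gripper_width: 0.0942
grasp_force: 0.0
```

play_rows --plan '[-25, 0, 20, 0, 0, 0, 1, -25, 0, 0, 0, 0, 0, 1, 0, 0, 0, 0, 0, 0, 1, 0, 0, 0, 0, 0, 0, 1]'

```text
clock: 26.55
tcp_pos: [0.4323, -0.3222, 0.2072]
tool_rot: [0.141, 0.99, -0.0, 0.0]
ft_force: [0.8, -0.2, 0.9]
gripper_width: 0.094
grasp_force: 0.0
```

Run:
```python
from h import *
for c in("top","scene"):
    P,p=cloud(c)
    for k,q in dict(yellow=(.4925,-.16),black=(.482,-.322),white=(.4957,.163)).items(): print(c,k,*jar(P,q,*JAR[k]))
    for n in("tin","mug"): print(n,[np.round(d["point"],3).tolist() for d in finder.spot_point(p,n)[:1]])
cv2.imwrite("pics/s8.png",p["image"][100:340,150:500,::-1])
```

```text
top yellow [ 0.4903 -0.159 ] 32 [ 0.4913 -0.1578] 241 0.1066
top black [0 0] 3 [ 0.4774 -0.3171] 103 0.116
top white [0.4965 0.1642] 124 [0.4945 0.1632] 509 0.1291
tin [[0.683, -0.348, -0.002]]
mug [[0.688, 0.124, 0.004]]
scene yellow [ 0.4916 -0.1586] 239 [ 0.49   -0.1594] 235 0.1054
scene black [ 0.4822 -0.3206] 281 [ 0.4802 -0.322 ] 284 0.1143
scene white [0.4965 0.1627] 374 [0.4953 0.161 ] 308 0.1281
tin [[0.678, -0.351, -0.002]]
mug [[0.69, 0.124, -0.002]]
```

View pics/s8.png

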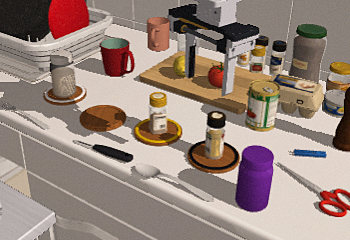

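All three jars stand upright and centred on their own coasters. Plain is empty, and the tin and mug haven't moved.

```bash
python3 -c "from workcell import job_done; print(job_done())"
```

```text
the job is handed in; nothing more can be done
None
```

The job is handed in: the yellow, black and white jars each stand upright in the middle of the matching coaster, the plain coaster is empty again, and the tin and mug were not moved (about 27 s of the 106 s used).

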